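# Open the double-latched stock box

## Robot

A 6-joint arm with a two-finger parallel gripper is mounted at the origin on a cart in front of the work surface, level with it; the furniture and walls round the work are solid. World frame = base frame: x ahead of the robot, y to its left, z up, the work surface at z = 0. Lengths are in m, angles in rad, forces in N, time in s.
With the tool pointing down it reaches from about 0.375 to 0.975 m from the base axis. Payload 3.8 kg.
Tool frame: the origin (TCP) lies midway between the tips of the shut fingers; the grasp point (between the pads) lies 19 mm behind it; z points along the fingers, y is the line along which they close (so a half turn about z gives the same grasp; the last joint's range is limited). The gripper opens to 85 mm and grips with 20 to 120 N. Pads are 22 mm wide; open, the fingers measure 114 mm over their backs; the gripper's body (76 mm by 85 mm) begins 54 mm behind the grasp point. The pads swing forward as they close: fully open they stand 13 mm farther back than shut.
Start: joints at [1.227, 0.264, 1.604, -0, 1.274, -0.037], TCP at [0.204, 0.643, 0.231] pointing down, gripper open.
Joint ranges: [-2.63, 2.63], [-0.94, 2.18], [0.31, 2.57], [-1.31, 4.45], [0, 2.66], [-2.55, 2.55]. Speed limits (rad/s): [2.57, 2.57, 3.14, 3.14, 3.14, 3.14].

## Interface

Orientations are given as a rotation vector (axis times angle).
In Python, from workcell import bot gives the robot as it stands.
- The arm moves only by the tool jog_arm, never from a script. Its argument "motion" is a list of rows, each a list of 5 numbers: the opening, from -1 (shut) to 1 (fully open), then the shift along the tool's x, y, z in mm, then the turn about the tool's z in degrees. In form: [[claw, x, y, z, twist], ...]. A call has 1 to 10 rows; each row shifts and turns the commanded pose from where the row before left it, along the tool's axes as they then stand; what a row does not reach is not made up. A row lasts 1/12 s, in which the tool goes at most 41.7 mm and 7.16 degrees, less where a joint would pass 70% of its speed; a pose out of reach is approached as far as the arm can. A call with a gripper value outside its range is refused whole. The fingers move at their own pace and stop on an object; "force" is the grip in N (left out, the last holds). Time passes only in rows, so rows that do not move let the fingers close. It gives the time, the measured TCP pose, the force, the opening and the grip force at its end, in the units of the state.
- bot.read_state(): the state, without advancing time (a new reading comes with each control period).
- bot.read_camera(name): name is "side" or "top" or "wrist"; returns (picture, depth): 420x560x3 uint8, red, green, blue; 420x560 float32, m along the optical axis (not along the pixel's ray), 0 where there is no reading.
- bot.get_calibration(name): a dict with "vfov" (degrees; the focal length in pixels is half the picture's height over the tangent of half this angle, whatever the lens; pixels are square), "cx", "cy" (the principal point, pixels), "rvec" (rotation vector, rad) and "tvec" (3), from world to camera coordinates, as OpenCV has them; the wrist camera has in their place "tool_from_camera" (4x4, takes a point from camera to tool coordinates, whose origin is the TCP and whose axes are the flange's). Camera axes: x right, y down, z forward; pixel columns grow to the right and rows downward; lengths in m; the calibration is good to about 2 mm. A picture is of the moment at which its call begins: read the wrist's pose just before it. get_calibration takes no time and is no camera call.
- bot.finish_job(): hands the job in; it is judged then, once.
The state is a dict: "time": time; "q": joint angles; "joint_vel": joint speeds; "joint_torque": joint torques, N m; "tool_pos": TCP position; "tcp_rot": TCP orientation; "wrist_force": force on the tool from outside, world axes, zero at the start; "torque": the same for the moment, N m; "width": opening from 0.0 (shut) to 1.0 (fully open); "grip_force": force on a finger pad.
Only numpy, scipy, OpenCV 4.12 (cv2) and the standard library are available. Lean on these libraries where they do the work, as an engineer would, in place of code of your own. Each camera call takes 0.05 s, during which the arm holds its last target. There are 200 camera calls.

## Task

Open the green metal stock box on the bench: draw its bolt back, lift the lid by the bar handle until the safety catch stops it, then feel behind the bar for the catch's hidden tab, push it aside without forcing it and keep it pushed while you lift the lid free, and swing the lid upright so that it stays open. Treat the catch gently and leave the other things on the bench where they are.

Things in the scene. Friction and masses are not known exactly. Their poses are not given: they have to be found in the camera images.
- stock_box: Green sheet-metal box, 150 deep (x) x 230 wide (y) x 86 mm high with its lid, fixed to the bench. Origin: centre of its underside; its front with the bar handle faces its -x, its left is +y, z up. 'Box' coordinates are in this frame, lid shut. The lid's flat top is at z 86 mm; its hinge runs along y at the rear top edge.
- lid_handle (a point): Middle of the lid's handle: a round steel bar, diameter 12 mm, along the box's y, held by arms at its ends so that y -85 to +85 mm is free. Lid shut: at box (-122, 0, 65) mm, front open, 28 mm free between bar and lid edge behind it. It swings about lid_hinge at a radius of 202.6 mm, starting 15 mm lower than the hinge. Its axes turn with the lid.
- lid_hinge (a point): Middle of the lid's hinge axis, at box (80, 0, 80) mm.
- box_lid (a joint): Lid angle, rad: 0 shut, 1.57 upright, stop at 1.75. The hinge is stiff and holds the lid wherever it is left; moving it takes about 3 to 6 N at the bar. Once the bolt is drawn, the safety catch still stops the lid at about 0.10 (bar raised 20 mm).
- bolt_knob (a point): Middle of the red knob of the bolt on the lid's front left: an upright cylinder, diameter 14 mm, 23 mm tall (its underside is 16 mm above the lid's top, its top 39 mm), over a steel bolt that runs along the box's y. A guide 17 mm high on the lid stands 16 mm to its left (+y); its right is clear.
- lock_bolt (a joint): How far the bolt is drawn, m: 0 fully shot; it grows as the knob moves toward the box's -y, stop at 0.030. It starts at 0 to 0.006 and lets the lid go beyond 0.018; about 2 N of friction, stays where it is left.
- safety_catch: Sprung safety catch in the box's front wall; its origin is the box's and does not tell where its tab is. The tab moves toward box +y only: 3 N to start, 7 N at its stop 16 mm on. Pushed 11 mm or more it frees the lid; let go, it springs back. It is blocked until the lid is up at 0.08 rad, and binds if the lid is pulled hard against it. Over 25 N on it, by finger or lid, bends it.
- catch_slot (a point): Middle of the black slot plate on the front wall, at box (-77, 0, 66) mm, whence the black tab stands out behind the handle bar: box x -113 to -77, z 55 to 77 mm, 8 mm wide in y. The tab's centre lies anywhere from box y -30 to +30 mm, unmeasured. With the lid at the catch the bar's centre is at box x -123, z 85 mm: a finger behind the bar meets the tab if its tip is 15 to 28 mm below that.
- eraser: Blue and white eraser, 23x52x12 mm, bystander; origin under its centre.
- pliers: Teal-handled pliers, 49x170x14 mm, bystander; origin under the centre.
- tape_1: Roll of tan tape, 100x98x25 mm, bystander; origin under its centre.
- powder_jar_3: White jar, 52 mm across, 48 mm high, bystander; origin under its centre.
- caliper: Steel caliper, 68x200x10 mm, bystander; origin under its centre.

How it is judged:
By the outcome, as a careful person would: the job done as asked, in the order asked, and still so for the second after the job is handed in, with the robot touching nothing.
It also fails if it takes over 64 s, if anything falls off the work surface, if the arm or the gripper's body presses on something with over 40 N, if the wrist force passes 120 N, or if a joint passes its speed limit or range.

## Working session

There is one attempt and no reset: what is moved stays moved. The work goes in short steps, Python scripts to look and compute and a tool call to move; the robot and the scene stay as the last step left them, time stands still between calls to the robot, and variables do not carry over. Pictures are saved under pics/ and viewed, at most 10 in all, crops included, and the job is handed in when it is done.

Besides the shell and the picture viewer there is one more tool, called in YAML: its name, and indented under it one key for each argument. jog_arm: Moves the arm, as the interface text tells. Its arguments: {"type":"object","properties":{"motion":{"type":"array"},"force":{"type":"number"}},"required":["motion"]}

```bash
mkdir -p pics; cat > h.py <<'E'
import numpy as np, cv2
from workcell import bot
from scipy.spatial.transform import Rotation as R
def cam(n):
    s=bot.read_state(); p,d=bot.read_camera(n); c=bot.get_calibration(n)
    f=p.shape[0]/2/np.tan(np.radians(c['vfov'])/2)
    if n=='wrist':
        T=np.eye(4);T[:3,:3]=R.from_rotvec(s['tcp_rot']).as_matrix();T[:3,3]=s['tool_pos'];M=T@np.array(c['tool_from_camera'])
    else:
        M=np.eye(4);r=R.from_rotvec(np.ravel(c['rvec'])).as_matrix();M[:3,:3]=r.T;M[:3,3]=-r.T@np.ravel(c['tvec'])
    v,u=np.indices(d.shape)
    P=np.stack([(u-c['cx'])/f*d,(v-c['cy'])/f*d,d],-1)@M[:3,:3].T+M[:3,3]
    P[d==0]=np.nan
    return p,d,P
def st():
    s=bot.read_state()
    for k in ('time','q','tool_pos','tcp_rot','wrist_force','width'): print(k,np.round(s[k],4))
    print(np.round(R.from_rotvec(s['tcp_rot']).as_matrix(),3).tolist())
E
python3 - <<'E'
from h import *
st()
a=cam('top');b=cam('side')
np.savez('a.npz',p=a[0],P=a[2],p2=b[0],P2=b[2])
cv2.imwrite('pics/top.png',a[0][:,:,::-1]);cv2.imwrite('pics/side.png',b[0][:,:,::-1])
E
```

```text
time 0.0
q [ 1.2271  0.2648  1.6054  0.      1.2737 -0.0369]
tool_pos [0.2036 0.6428 0.2299]
tcp_rot [-0.48   -3.1043  0.0035]
wrist_force [ 0.0843 -0.193  -0.3314]
width 1.0021
[[-0.953, 0.302, -0.001], [0.302, 0.953, -0.002], [0.0, -0.002, -1.0]]
```

View pics/top.png

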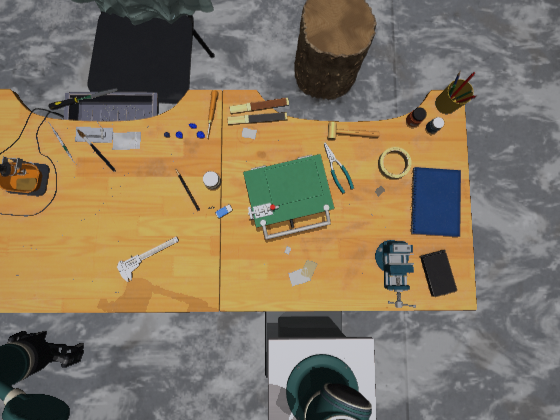

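View pics/side.png

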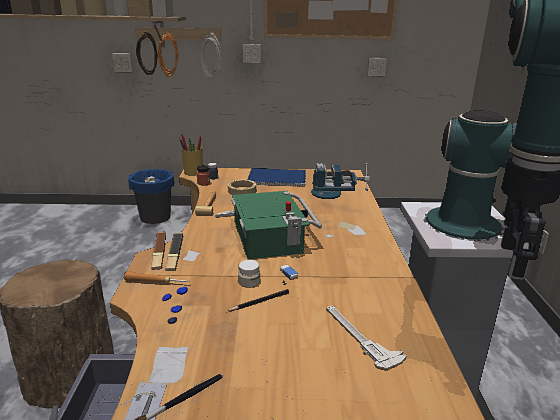

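The top view shows the box at about (288,190), its bar at the bottom (265,236)-(328,218) and the red knob near (273,207). The side view shows the red knob at (289,208). Next: the box pose.

```bash
python3 - <<'E'
from h import *
z=np.load('a.npz');p,P=z['p'].astype(int),z['P']
r,g,b=p[...,0],p[...,1],p[...,2]
m=(g>r+25)&(g>b+8)&(abs(P[...,2]-.086)<.012)&(P[...,0]<.9)
m=m.astype(np.uint8);n,l,s,c=cv2.connectedComponentsWithStats(m);i=1+np.argmax(s[1:,4]);Q=P[l==i]
print(s[i],np.median(Q[:,2]))
rect=cv2.minAreaRect(Q[:,:2].astype(np.float32));print(rect,cv2.boxPoints(rect))
for nm,(pp,PP) in {'t':(p,P),'s':(z['p2'].astype(int),z['P2'])}.items():
    m=(pp[...,0]>130)&(pp[...,1]<70)&(pp[...,2]<80)&(PP[...,2]>.08)&(PP[...,2]<.15)&(PP[...,0]>.3)&(PP[...,0]<.8)&(abs(PP[...,1])<.5)
    print(nm,m.sum(),PP[m].mean(0),PP[m].min(0),PP[m].max(0))
# bar
m=(abs(P[...,2]-.07)<.015)&(P[...,0]<rect[0][0]-.05)&(P[...,0]>.3)&(abs(P[...,1]-rect[0][1])<.15)&(r>100)&(abs(r-b)<60)
Q=P[m];print('bar',m.sum(),Q.mean(0),cv2.fitLine(Q[:,:2].astype(np.float32),2,0,.01,.01).ravel(),Q.min(0),Q.max(0))
E
```

```text
[ 244  154   90   73 4170] 0.08671979210119518
((0.5887511968612671, 0.09959667176008224), (0.16713766753673553, 0.23209314048290253), 13.132312774658203) [[ 0.48100203  0.19362152]
 [ 0.53373367 -0.03240193]
 [ 0.69650036  0.00557183]
 [ 0.6437687   0.23159528]]
t 16 [0.53518021 0.14617571 0.12492323] [0.53128746 0.14129045 0.11082528] [0.54019615 0.15251914 0.12990464]
s 9 [0.53431888 0.14636439 0.12506396] [0.52969929 0.13785358 0.12207547] [0.54018887 0.15158375 0.12732383]
bar 346 [0.47963841 0.08099464 0.07201649] [ 0.13482544 -0.99086934  0.4796384   0.08099464] [ 0.4469781  -0.02333692  0.06351153] [0.53685882 0.20857    0.08496989]
```

jog_arm:
  motion:
    - [-0.4,-26.6,-29.5,-4,0]
    - [-0.4,-26.6,-29.5,-4,0]
    - [-0.4,-26.6,-29.5,-4,0]
    - [-0.4,-26.6,-29.5,-4,0]
    - [-0.4,-26.6,-29.5,-4,0]
    - [-0.4,-26.6,-29.5,-4,0]
    - [-0.4,-26.6,-29.5,-4,0]
    - [-0.4,-26.6,-29.5,-4,0]
    - [-0.4,-26.6,-29.5,-4,0]
    - [-0.4,-26.6,-29.5,-4,0]

```text
time: 0.93
tool_pos: [0.3683, 0.28, 0.2711]
tcp_rot: [-0.479, -3.105, 0.0]
wrist_force: [1.5, 0.6, -0.2]
width: 0.3
grip_force: 0.0
```

jog_arm:
  motion:
    - [-1,-26.6,-29.5,0,0]
    - [-1,-26.6,-29.5,0,0]
    - [-1,-26.6,-29.5,0,0]
    - [-1,-26.6,-29.5,0,6]
    - [-1,0,0,0,7]
    - [-1,0,0,0,7]
    - [-1,0,0,0,7]
    - [-1,0,0,0,7]
    - [-1,0,0,0,7]
    - [-1,0,0,0,7]

```text
time: 1.77
tool_pos: [0.4338, 0.137, 0.2707]
tcp_rot: [-1.709, -2.635, 0.001]
wrist_force: [-0.2, -0.4, -0.0]
width: 0.001
grip_force: 0.0
```

jog_arm:
  motion:
    - [-1,0,0,0,7]
    - [-1,0,0,0,4]
    - [-1,0,0,0,0]
    - [-1,0,0,0,0]

```text
time: 2.1
tool_pos: [0.4338, 0.1372, 0.2709]
tcp_rot: [-1.944, -2.468, 0.001]
wrist_force: [0.1, 0.7, -0.3]
width: 0.002
grip_force: 0.0
```

```bash
python3 - <<'E'
from h import *
st()
print(np.round(bot.get_calibration('wrist')['tool_from_camera'],3))
a=cam('wrist');np.savez('w.npz',p=a[0],P=a[2]);cv2.imwrite('pics/w1.png',a[0][:,:,::-1])
E
```

```text
time 2.1
q [ 0.2516 -0.1865  1.998  -0.      1.3308  0.0152]
tool_pos [0.4338 0.1372 0.2709]
tcp_rot [-1.9437e+00 -2.4675e+00  9.0000e-04]
wrist_force [ 0.0587  0.6906 -0.2819]
width 0.0022
[[-0.234, 0.972, -0.001], [0.972, 0.234, -0.0], [-0.0, -0.001, -1.0]]
[[-0.001 -0.951 -0.309  0.079]
 [ 1.    -0.    -0.001  0.001]
 [ 0.001 -0.309  0.951 -0.143]
 [ 0.     0.     0.     1.   ]]
```

View pics/w1.png

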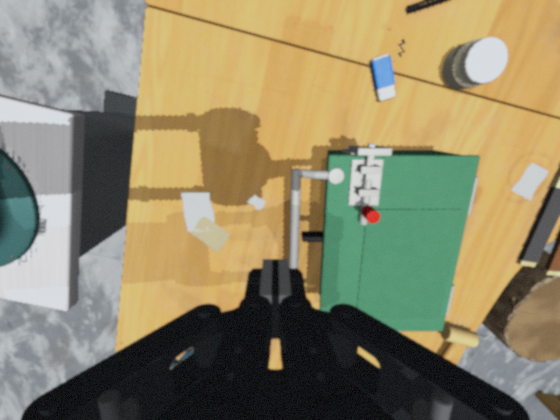

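The wrist view shows the red knob at (372,215), the bar from (296,175) to (293,265), and the black tab at about (313,237).

```bash
python3 - <<'E'
from h import *
z=np.load('w.npz');p,P=z['p'].astype(int),z['P']
r,g,b=p[...,0],p[...,1],p[...,2]
m=np.zeros(r.shape,np.uint8);m[:345]=1
gm=((g>r+25)&(g>b+8)&(abs(P[...,2]-.086)<.006)&(m>0)).astype(np.uint8)
Q=P[gm>0];rect=cv2.minAreaRect(Q[:,:2].astype(np.float32));print(rect,np.median(Q[:,2]))
M=(r>140)&(g<70)&(b<80)&(P[...,2]>.1);print('knob',M.sum(),P[M].mean(0),P[M].min(0),P[M].max(0))
T=P[M&(P[...,2]>.119)];print('top',T.mean(0))
B=P[185:258,287:303].reshape(-1,3);B=B[(abs(B[:,2]-.069)<.006)];print('bar',len(B),B.mean(0),cv2.fitLine(B[:,:2].astype(np.float32),2,0,.01,.01).ravel())
tm=(r<60)&(g<60)&(b<60);t=P[225:250,302:324][tm[225:250,302:324]];t=t[(t[:,2]>.04)&(t[:,2]<.085)];print('tab',len(t),t.mean(0),t.min(0),t.max(0))
for yaw in (13.1,13.5):
  x=np.array([np.cos(np.radians(yaw)),np.sin(np.radians(yaw))]);y=np.array([-x[1],x[0]])
  Rb=np.c_[x,y]
  print(yaw,'lid x/y pct',np.percentile(Q[:,:2]@Rb,[.5,99.5],axis=0),'knob',T[:,:2].mean(0)@Rb,'bar',B[:,:2].mean(0)@Rb,np.std(B[:,:2]@Rb,axis=0),'tab',np.median(t[:,:2],0)@Rb, np.percentile(t[:,:2]@Rb,[2,98],axis=0), 'tcp',np.array([.4338,.1372])@Rb)
E
```

```text
((0.5887348055839539, 0.09959617257118225), (0.16805486381053925, 0.23217713832855225), 13.396344184875488) 0.08652741430117358
knob 106 [0.53498688 0.14673531 0.12479647] [0.52859446 0.14116642 0.12117432] [0.54118991 0.15278319 0.12645482]
top [0.53498688 0.14673531 0.12479647]
bar 709 [0.46602686 0.1045835  0.0695383 ] [ 0.23362555 -0.97232664  0.46602687  0.1045835 ]
tab 169 [0.4936713  0.09217397 0.07220886] [0.48078028 0.08702908 0.0567059 ] [0.50661174 0.10004742 0.0834583 ]
13.1 lid x/y pct [[ 0.51290646 -0.1475333 ]
 [ 0.6778774   0.07898227]] knob [0.55432212 0.02166119] bar [ 0.47760295 -0.00376378] [0.00360337 0.02756479] tab [ 0.50192898 -0.02228688] [[ 0.48946016 -0.02582195]
 [ 0.51339877 -0.02059538]] tcp [0.45360733 0.03530817]
13.5 lid x/y pct [[ 0.51286467 -0.15208905]
 [ 0.67773668  0.0744749 ]] knob [0.55445983 0.0177908 ] bar [ 0.47756504 -0.00709796] [0.00359805 0.02756548] tab [ 0.50176116 -0.02579044] [[ 0.489301   -0.02931488]
 [ 0.51323763 -0.02410342]] tcp [0.45384278 0.03214055]
```

jog_arm:
  motion:
    - [-1,5,34,0,0]
    - [-1,5,34,0,0]
    - [-1,4,33,0,0]
    - [-1,0,0,36,0]
    - [-1,0,0,36,0]
    - [-1,0,0,36,0]
    - [-1,0,0,28,0]
    - [-1,0,0,15,0]
    - [-1,0,0,10,0]
    - [-1,0,0,0,0]

```text
time: 2.98
tool_pos: [0.5272, 0.1738, 0.1075]
tcp_rot: [-1.943, -2.464, 0.007]
wrist_force: [-0.4, 0.5, 0.7]
width: 0.006
grip_force: 0.0
```

jog_arm:
  motion:
    - [-1,-5,0,0,0]
    - [-1,-5,0,0,0]
    - [-1,-4,0,0,0]
    - [-1,-4,0,0,0]
    - [-1,-4,0,0,0]

```text
time: 3.4
tool_pos: [0.5356, 0.1529, 0.112]
tcp_rot: [1.946, 2.464, 0.005]
wrist_force: [0.3, 1.2, 1.0]
width: 0.001
grip_force: 0.8
```

jog_arm:
  motion:
    - [-1,-4,0,0,0]
    - [-1,-4,0,0,0]
    - [-1,-2,0,0,0]
    - [-1,0,0,0,0]

```text
time: 3.73
tool_pos: [0.5367, 0.1426, 0.1104]
tcp_rot: [1.947, 2.465, -0.0]
wrist_force: [0.1, -0.5, -0.3]
width: -0.0
grip_force: 0.0
```

```bash
cat > k.py <<'E'
from h import *
a=cam('wrist');p,P=a[0].astype(int),a[2]
M=(p[...,0]>120)&(p[...,1]<70)&(p[...,2]<80)&(P[...,2]>.095)
Rb=R.from_euler('z',13.5,degrees=True).as_matrix()
print('knob n',M.sum(),np.median(P[M],0)@Rb,P[M].max(0)@Rb)
s=bot.read_state();print('tcp',s['tool_pos']@Rb,s['wrist_force']@Rb)
cv2.imwrite('pics/w%d.png'%(s['time']*100),a[0][:,:,::-1])
b=cam('side');p,P=b[0].astype(int),b[2]
M=(p[...,0]>120)&(p[...,1]<70)&(p[...,2]<80)&(P[...,2]>.1)&(P[...,2]<.14)&(P[...,0]>.4)&(P[...,0]<.7)&(abs(P[...,1])<.3)
if M.sum():print('side',M.sum(),P[M].mean(0)@Rb)
b=cam('top');p,P=b[0].astype(int),b[2]
M=(p[...,0]>120)&(p[...,1]<70)&(p[...,2]<80)&(P[...,2]>.1)&(P[...,2]<.14)&(P[...,0]>.4)&(P[...,0]<.7)&(abs(P[...,1])<.3)
if M.sum():print('top',M.sum(),P[M].mean(0)@Rb)
E
python3 k.py
```

```text
return _methods._mean(a, axis=axis, dtype=dtype,
  ret = um.true_divide(
Traceback (most recent call last):
  File "k.py", line 5, in <module>
    print('knob n',M.sum(),np.median(P[M],0)@Rb,P[M].max(0)@Rb)
                                                ~~~~~~~~^^^
ValueError: zero-size array to reduction operation maximum which has no identity
```

jog_arm:
  motion:
    - [-1,5,0,0,0]
    - [-1,0,0,-30,0]
    - [-1,0,0,-35,0]
    - [-1,0,0,-15,0]
    - [-0.35,-30,-20,0,0]
    - [-0.35,-30,-20,0,0]
    - [-0.35,-30,-20,0,0]
    - [-0.35,-28,-17,0,0]
    - [-0.35,0,0,0,0]

```text
time: 4.53
tool_pos: [0.4855, 0.0116, 0.1897]
tcp_rot: [-1.95, -2.463, 0.006]
wrist_force: [0.9, 0.4, -0.6]
width: 0.327
grip_force: 0.0
```

```bash
python3 k.py;ls pics
```

```text
knob n 332 [ 0.55504593 -0.00517584  0.12487557] [ 0.56298641 -0.0007889   0.12684363]
tcp [ 0.47633541 -0.10036493  0.18990235] [ 0.51268442 -0.39793779  0.04691139]
side 8 [ 0.55427974 -0.00358843  0.12589435]
top 19 [ 0.55441938 -0.00459352  0.12491146]
side.png
top.png
w1.png
w458.png
```

jog_arm:
  motion:
    - [-0.35,0,1,33,0]
    - [-0.35,0,0,33,0]
    - [-0.35,0,0,33,0]
    - [-0.35,0,0,28,0]
    - [-0.35,0,0,14,0]
    - [-0.35,0,0,6,0]
    - [-0.35,0,0,0,0]

```text
time: 5.27
tool_pos: [0.4869, 0.0173, 0.0437]
tcp_rot: [-1.94, -2.464, 0.006]
wrist_force: [-12.0, 1.6, 14.2]
width: 0.327
grip_force: 9.0
```

jog_arm:
  motion:
    - [-1,0,0,0,0]
    - [-1,0,0,0,0]
    - [-1,0,0,0,0]
    - [-1,0,0,0,0]
  force: 30

```text
time: 5.6
tool_pos: [0.4877, 0.0169, 0.0437]
tcp_rot: [-1.942, -2.465, 0.004]
wrist_force: [-7.2, -0.7, 9.3]
width: 0.126
grip_force: 29.2
```

```bash
python3 k.py; ls -t pics|head -1; python3 -c "
from h import *
st()"; cp $(ls -t pics/*|head -1) pics/n.png
```

```text
w458.png
time 5.65
q [-1.6400e-02  1.1590e-01  2.1622e+00 -2.0000e-04  8.6740e-01 -2.5240e-01]
tool_pos [0.4877 0.0168 0.0437]
tcp_rot [-1.9425 -2.4652  0.0039]
wrist_force [-6.8297 -1.5308  9.1181]
width 0.1272
[[-0.234, 0.972, -0.004], [0.972, 0.234, -0.0], [0.001, -0.004, -1.0]]
  return _methods._mean(a, axis=axis, dtype=dtype,
  ret = um.true_divide(
Traceback (most recent call last):
  File "k.py", line 5, in <module>
    print('knob n',M.sum(),np.median(P[M],0)@Rb,P[M].max(0)@Rb)
                                                ~~~~~~~~^^^
ValueError: zero-size array to reduction operation maximum which has no identity
```

View pics/n.png

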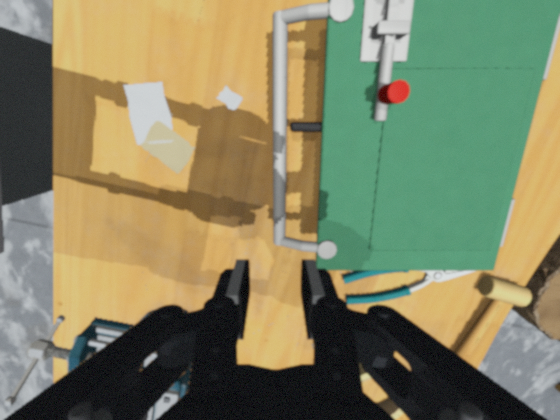

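The earlier wrist picture shows the bar from (280,15) to (280,245), with the tab at (307,127) and the knob drawn back. I'm gripping at the bar's right part now. I'll lift a little and watch the force.

jog_arm:
  motion:
    - [-1,0,0,-3,0]
    - [-1,0,0,-3,0]
    - [-1,0,0,-3,0]
    - [-1,0,0,0,0]

```text
time: 5.98
tool_pos: [0.4872, 0.0167, 0.0516]
tcp_rot: [-1.944, -2.463, 0.002]
wrist_force: [-5.3, 3.6, -2.5]
width: 0.126
grip_force: 29.6
```

```bash
python3 - <<'E'
from h import *
st()
a=cam('wrist');cv2.imwrite('pics/g1.png',a[0][:,:,::-1]);
b=cam('top');P=b[2];p=b[0].astype(int)
Rb=R.from_euler('z',13.5,degrees=True).as_matrix()
Q=P@Rb
m=(p[...,1]>p[...,0]+25)&(Q[...,2]>.06)&(Q[...,2]<.2)&(Q[...,0]>.5)&(Q[...,0]<.69)&(Q[...,1]>-.16)&(Q[...,1]<.08)
q=Q[m];print(np.polyfit(q[:,0],q[:,2],1),m.sum())
E
```

```text
time 5.9833
q [-1.7500e-02  1.0290e-01  2.1586e+00  1.2000e-03  8.8390e-01 -2.5300e-01]
tool_pos [0.4872 0.0167 0.0516]
tcp_rot [-1.9439e+00 -2.4635e+00  2.4000e-03]
wrist_force [-5.286   3.5858 -2.5458]
width 0.1263
[[-0.233, 0.973, -0.004], [0.973, 0.233, 0.001], [0.002, -0.003, -1.0]]
[-0.03478873  0.11054666] 3678
```

View pics/g1.png

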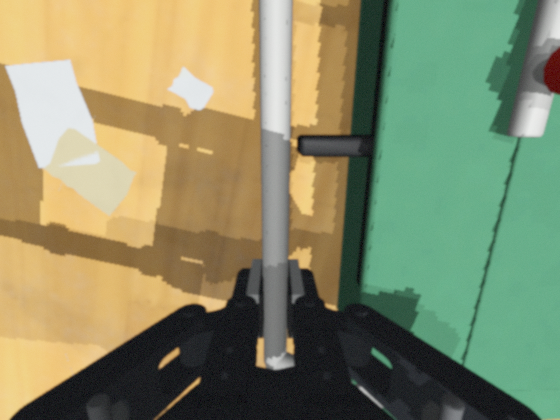

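The picture shows the bar centred between the pads at (275,300), the lid slightly raised, and the tab at (335,145).

jog_arm:
  motion:
    - [-1,0,0,-3,0]
    - [-1,0,0,-3,0]
    - [-1,0,0,-2,0]
    - [-1,0,0,-1,0]
    - [-1,0,0,0,0]

```text
time: 6.5
tool_pos: [0.4871, 0.0166, 0.0605]
tcp_rot: [-1.945, -2.462, 0.002]
wrist_force: [-5.6, 3.4, -4.2]
width: 0.127
grip_force: 29.4
```

jog_arm:
  motion:
    - [-1,0,0,-1,0]
    - [-1,0,0,-1,0]
    - [-1,0,0,0,0]

```text
time: 6.75
tool_pos: [0.4871, 0.0166, 0.0625]
tcp_rot: [-1.945, -2.463, 0.002]
wrist_force: [-4.3, 4.3, -2.9]
width: 0.13
grip_force: 29.3
```

jog_arm:
  motion:
    - [-1,0,0,-1,0]
    - [-1,0,0,0,0]

```text
time: 6.92
tool_pos: [0.4871, 0.0166, 0.0635]
tcp_rot: [-1.945, -2.462, 0.002]
wrist_force: [-4.1, 3.5, -3.6]
width: 0.13
grip_force: 29.3
```

jog_arm:
  motion:
    - [-1,0,0,-1,0]
    - [-1,0,0,0,0]

```text
time: 7.08
tool_pos: [0.4871, 0.0166, 0.0644]
tcp_rot: [-1.945, -2.463, 0.002]
wrist_force: [-5.1, 3.7, -4.0]
width: 0.13
grip_force: 29.3
```

jog_arm:
  motion:
    - [-1,0,0,-0.7,0]
    - [-1,0,0,0,0]

```text
time: 7.25
tool_pos: [0.4871, 0.0166, 0.0649]
tcp_rot: [-1.945, -2.463, 0.002]
wrist_force: [-3.3, 5.5, -7.1]
width: 0.131
grip_force: 29.4
```

jog_arm:
  motion:
    - [-1,0,0,-0.6,0]
    - [-1,0,0,0,0]

```text
time: 7.42
tool_pos: [0.4871, 0.0166, 0.0651]
tcp_rot: [-1.945, -2.463, 0.001]
wrist_force: [-2.1, 5.1, -9.8]
width: 0.13
grip_force: 29.3
```

jog_arm:
  motion:
    - [-1,0,0,1,0]
    - [-1,0,0,1,0]
    - [-1,0,0,0,0]
    - [-0.55,0,0,0,0]
    - [-0.55,0,0,0,0]
    - [-0.55,0,0,0,0]

```text
time: 7.92
tool_pos: [0.4912, 0.0154, 0.0661]
tcp_rot: [1.944, 2.463, 0.004]
wrist_force: [0.0, 0.1, -0.5]
width: 0.224
grip_force: 0.0
```

```bash
cat > lid.py <<'E'
from h import *
Rb=R.from_euler('z',13.5,degrees=True).as_matrix()
b=cam('top');Q=b[2]@Rb;p=b[0].astype(int)
m=(p[...,1]>p[...,0]+25)&(Q[...,2]>.06)&(Q[...,2]<.4)&(Q[...,0]>.5)&(Q[...,0]<.75)&(Q[...,1]>-.16)&(Q[...,1]<.08)
q=Q[m];f=np.polyfit(q[:,0],q[:,2],1);print('lid slope',f,m.sum(),'angle',np.arctan(-f[0]))
s=bot.read_state();print('tcp',s['tool_pos']@Rb,s['wrist_force']@Rb,s['width'])
E
python3 lid.py
```

```text
lid slope [-0.09363215  0.15075827] 3654 angle 0.09335995777347057
tcp [ 0.48097082 -0.09965278  0.06595149] [-0.54808732 -0.69717449  0.35134755] 0.22616188954408137
```

jog_arm:
  motion:
    - [-0.55,0,-3.5,2,0]
    - [-0.55,0,0,3,0]
    - [-0.55,10,0,0,0]
    - [-0.55,10,0,0,0]
    - [-0.55,10,0,0,0]
    - [-0.55,10,0,0,0]
    - [-0.55,5,0,0,0]
    - [-0.55,4,0,0,0]
    - [-0.55,0,0,0,0]

```text
time: 8.72
tool_pos: [0.4739, 0.0635, 0.0596]
tcp_rot: [1.945, 2.467, 0.0]
wrist_force: [0.1, -0.4, -0.3]
width: 0.224
grip_force: 0.0
```

jog_arm:
  motion:
    - [-0.55,2,0,0,0]
    - [-0.55,2,0,0,0]
    - [-0.55,2,0,0,0]
    - [-0.55,2,0,0,0]
    - [-0.55,0,0,0,0]

```text
time: 9.13
tool_pos: [0.4724, 0.07, 0.0596]
tcp_rot: [1.946, 2.465, -0.001]
wrist_force: [0.7, -2.4, 0.2]
width: 0.22
grip_force: 1.1
```

jog_arm:
  motion:
    - [-0.55,2,0,0,0]
    - [-0.55,2,0,0,0]
    - [-0.55,0,0,0,0]

```text
time: 9.38
tool_pos: [0.4714, 0.074, 0.0596]
tcp_rot: [1.946, 2.465, -0.0]
wrist_force: [0.7, -3.0, 0.0]
width: 0.22
grip_force: 1.8
```

jog_arm:
  motion:
    - [-0.55,2,0,0,0]
    - [-0.55,2,0,0,0]
    - [-0.55,2,0,0,0]
    - [-0.55,2,0,0,0]
    - [-0.55,0,0,0,0]

```text
time: 9.8
tool_pos: [0.4696, 0.082, 0.0596]
tcp_rot: [1.946, 2.466, -0.0]
wrist_force: [2.1, -4.9, -0.4]
width: 0.224
grip_force: 2.6
```

jog_arm:
  motion:
    - [-0.55,1,0,0,0]
    - [-0.55,1,0,0,0]
    - [-0.55,0,0,0,0]

```text
time: 10.05
tool_pos: [0.4692, 0.0837, 0.0596]
tcp_rot: [1.946, 2.466, -0.001]
wrist_force: [1.0, -5.9, -0.7]
width: 0.224
grip_force: 2.9
```

jog_arm:
  motion:
    - [-0.55,1,0,0,0]
    - [-1,0,0,0,0]
    - [-1,0,0,0,0]
    - [-1,0,0,0,0]
    - [-1,0,0,0,0]

```text
time: 10.47
tool_pos: [0.471, 0.0851, 0.0602]
tcp_rot: [1.944, 2.463, 0.005]
wrist_force: [6.4, -3.9, -3.2]
width: 0.129
grip_force: 30.8
```

jog_arm:
  motion:
    - [-1,0,0,-2,0]
    - [-1,0,0,-2,0]
    - [-1,0,0,0,0]

```text
time: 10.72
tool_pos: [0.4711, 0.0851, 0.0638]
tcp_rot: [1.944, 2.463, 0.005]
wrist_force: [7.3, -4.2, -6.6]
width: 0.129
grip_force: 32.9
```

jog_arm:
  motion:
    - [-1,0,0,-1,0]
    - [-1,0,0,-1,0]
    - [-1,0,0,0,0]

```text
time: 10.97
tool_pos: [0.4712, 0.0851, 0.0655]
tcp_rot: [1.944, 2.463, 0.005]
wrist_force: [9.2, -3.2, -8.8]
width: 0.128
grip_force: 32.7
```

```bash
python3 lid.py
```

```text
lid slope [-0.12443418  0.17153989] 3420 angle 0.12379783635592222
tcp [ 0.47799996 -0.02724525  0.06550788] [ 8.23523405 -4.71447406 -9.62752612] 0.1286571079369131
```

jog_arm:
  motion:
    - [-1,0,1.5,-4,0]
    - [-1,0,0.8,-5.5,0]
    - [-1,0,1,-5.6,0]
    - [-1,0,1.2,-7.5,0]
    - [-1,0,1.3,-7.5,0]
    - [-1,0,0,0,0]

```text
time: 11.52
tool_pos: [0.4748, 0.0861, 0.0963]
tcp_rot: [1.946, 2.466, -0.0]
wrist_force: [1.2, -6.1, 0.0]
width: 0.131
grip_force: 30.1
```

```bash
python3 lid.py
```

```text
lid slope [-0.27854206  0.27649515] 3148 angle 0.271656247595881
tcp [ 0.4817333  -0.02710312  0.09605476] [ 0.74426413 -5.41166256  0.96559744] 0.12465921744304811
```

jog_arm:
  motion:
    - [-1,0,3.6,-14.8,0]
    - [-1,0,4.7,-14.5,0]
    - [-1,0,5.7,-14.1,0]
    - [-1,0,6.8,-13.6,0]
    - [-1,0,7.8,-13,0]
    - [-1,0,0,0,0]

```text
time: 12.07
tool_pos: [0.5017, 0.0925, 0.1669]
tcp_rot: [-1.945, -2.465, 0.004]
wrist_force: [-5.2, -7.0, 4.5]
width: 0.133
grip_force: 30.1
```

```bash
python3 lid.py
```

```text
lid slope [-0.64187314  0.52807364] 1763 angle 0.5706409071582433
tcp [ 0.50903192 -0.02717774  0.16632875] [-4.99694996 -4.32605852  4.32624914] 0.12792759353895353
```

jog_arm:
  motion:
    - [-1,0,8.7,-12.4,0]
    - [-1,0,9.6,-11.7,0]
    - [-1,0,10.5,-11,0]
    - [-1,0,11.3,-10.2,0]
    - [-1,0,12,-9.3,0]
    - [-1,0,12.7,-8.4,0]
    - [-1,0,0,0,0]

```text
time: 12.7
tool_pos: [0.5646, 0.1075, 0.2321]
tcp_rot: [-1.946, -2.465, 0.005]
wrist_force: [-7.6, -6.6, 13.7]
width: 0.127
grip_force: 30.9
```

jog_arm:
  motion:
    - [-1,0,13.3,-7.4,0]
    - [-1,0,13.8,-6.4,0]
    - [-1,0,14.2,-5.3,0]
    - [-1,0,14.6,-4.3,0]
    - [-1,0,0,0,0]

```text
time: 13.12
tool_pos: [0.6218, 0.121, 0.2547]
tcp_rot: [1.945, 2.464, 0.003]
wrist_force: [0.2, -3.7, 8.4]
width: 0.125
grip_force: 31.6
```

jog_arm:
  motion:
    - [-1,0,14.9,-3.1,0]
    - [-1,0,15.1,-2,0]
    - [-1,0,15.2,-0.9,0]
    - [-1,0,0,0,0]
    - [-1,0,0,0,0]

```text
time: 13.53
tool_pos: [0.6653, 0.1314, 0.2593]
tcp_rot: [1.945, 2.464, 0.003]
wrist_force: [3.9, -4.2, 4.0]
width: 0.124
grip_force: 32.0
```

```bash
python3 lid.py; python3 - <<'E'
from h import *
b=cam('side');np.save('s.npy',b[2]);cv2.imwrite('pics/s2.png',b[0][130:270,180:360,::-1].repeat(4,0).repeat(4,1))
E
```

```text
lid slope [ 0.76527805 -0.36662974] 114 angle -0.6532075727024635
tcp [ 0.67734669 -0.02761336  0.25929973] [ 1.91029998 -5.84255209  4.30858035] 0.12808624948399108
```

View pics/s2.png

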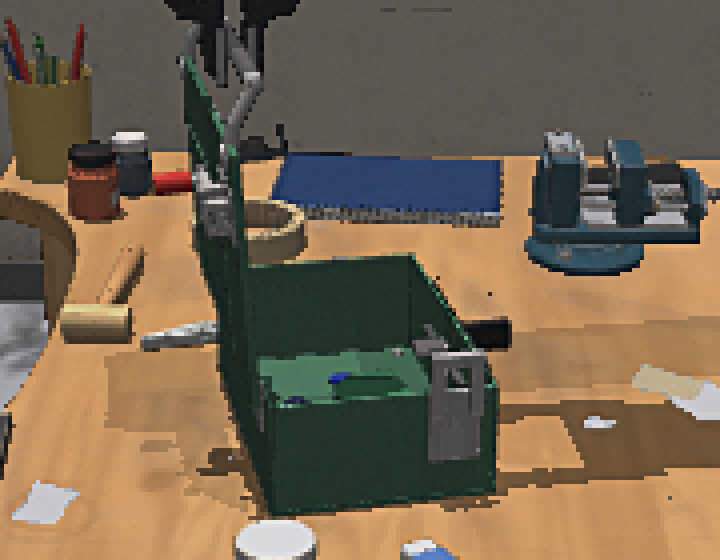

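The lid stands upright, with the bar at the gripper near (230,60) in the crop. I'll release and retreat upward.

jog_arm:
  motion:
    - [-0.5,0,0,0,0]
    - [-0.5,0,0,0,0]
    - [-0.5,0,0,0,0]
    - [-0.5,0,0,-10,0]
    - [-0.5,0,0,-20,0]
    - [-0.5,0,0,-30,0]
    - [-0.5,0,-10,-30,0]
    - [-0.5,0,-30,-10,0]
    - [-0.5,0,-35,0,0]
    - [-0.5,0,-35,0,0]

```text
time: 14.47
tool_pos: [0.5561, 0.1062, 0.3601]
tcp_rot: [1.945, 2.465, 0.004]
wrist_force: [-0.7, -2.0, 0.4]
width: 0.251
grip_force: 0.0
```

jog_arm:
  motion:
    - [-0.5,0,-35,0,0]
    - [-0.5,0,-35,0,0]
    - [-0.5,0,0,0,0]
    - [-0.5,0,0,0,0]

```text
time: 14.8
tool_pos: [0.487, 0.0897, 0.3591]
tcp_rot: [1.946, 2.465, 0.003]
wrist_force: [0.2, 0.0, 0.4]
width: 0.25
grip_force: 0.0
```

```bash
python3 - <<'E'
from h import *
st()
Rb=R.from_euler('z',13.5,degrees=True).as_matrix()
for n in('top','side'):
  b=cam(n);Q=b[2]@Rb;p=b[0].astype(int)
  m=(p[...,1]>p[...,0]+15)&(p[...,1]>p[...,2]+5)&(Q[...,2]>.11)&(Q[...,2]<.26)&(Q[...,0]>.6)&(Q[...,0]<.76)&(Q[...,1]>-.17)&(Q[...,1]<.09)
  q=Q[m];f=np.polyfit(q[:,2],q[:,0],1) if m.sum()>9 else 0;print(n,m.sum(),f)
  if n=='side':cv2.imwrite('pics/s3.png',b[0][100:280,170:370,::-1].repeat(3,0).repeat(3,1))
E
```

```text
time 14.8
q [ 1.3140e-01 -1.3690e-01  1.7975e+00  5.0000e-04  1.4791e+00 -1.0290e-01]
tool_pos [0.487  0.0897 0.3591]
tcp_rot [1.946  2.4651 0.0027]
wrist_force [0.1886 0.0411 0.4071]
width 0.2498
[[-0.232, 0.973, 0.002], [0.973, 0.232, 0.001], [0.0, 0.002, -1.0]]
top 777 [0.07815484 0.67191388]
side 167 [0.05517136 0.67914039]
```

View pics/s3.png

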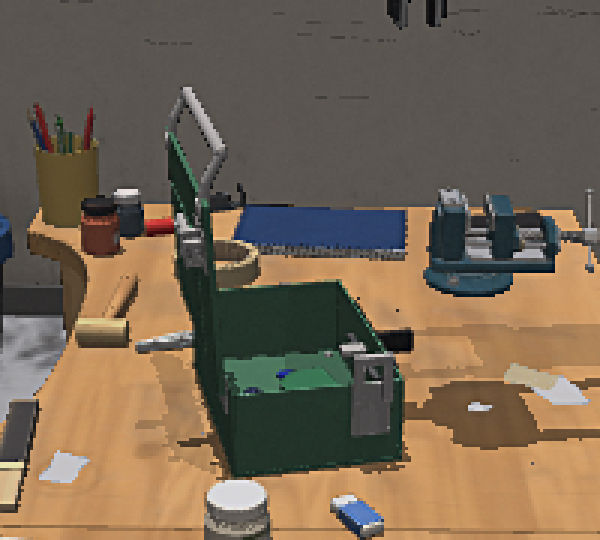

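The crop shows the lid standing free at about 1.63 rad, with the bar at (205,130), the gripper clear of it, and the jar and eraser undisturbed.

```bash
python3 -c "
from workcell import bot
print(bot.finish_job())"
```

```text
the job is handed in; nothing more can be done
None
```

The stock box is open and handed in at about 15 s: bolt drawn, catch pushed aside at about 6 N on the finger, and lid standing on its own at about 1.63 rad with the robot clear and nothing on the bench touched.

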